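# Reload the abrasive-block magazine in the sphere grinder's drawer

## Task

Pull the drawer of the small grey bench cabinet right out to its stop, then load both small oblong grey abrasive blocks (not the bigger slab) into the spring magazine inside it: push them down flat, one after the other, until each has passed the two sprung lips and is held beneath them. Leave the drawer fully out and do not disturb the other things on the bench or the stone ball on the cabinet.

Things in the scene. Friction and masses are not known exactly. Their poses are not given: they have to be found in the camera images.
- cabinet: Grey steel bench cabinet with one drawer, fixed. Origin: on the bench, under the middle of its front; x points into the cabinet (away from the robot), y left, z up. 230 mm wide (y), 108 mm high; its shell reaches from x = 14 to 240 mm, the shut drawer's front panel (226 mm wide, top edge 96 mm up) from x = 0 to 14 mm.
- drawer (a joint): How far the drawer is out, in m: 0 shut, 0.145 at its stop. It slides along the cabinet's -x, with about 2 N of friction, and stays where it is left. May start up to 30 mm open.
- drawer_handle (a point): Middle of the drawer's steel bar handle, moves with the drawer: round bar 11 mm thick, 110 mm long along the cabinet's y, 80 mm above the bench, its axis 45 mm in front of the panel, on two posts 47 mm either side of the middle. Free below and behind. Axes as the cabinet's.
- magazine_mouth (a point): Middle of the magazine's mouth, 80 mm above the bench, moves with the drawer: 86 mm behind its front face, so under the cabinet's top until the drawer is out. Axes as the cabinet's. It is an upright well 74 mm (x) by 45 mm (y) inside, of four aluminium corner angles flared outward at the top (to 32 mm from the middle in y, 46 mm in x, and 11 mm above this point). Blocks go in flat, length along x.
- finger_gap (a point): Middle of the open part of the magazine's left (+y) long side, 25 mm from its middle, 50 mm above the bench; the right side is alike. Each long side is open for 46 mm between the corners, from the drawer's floor (18 mm above the bench) up, and free in y to 98 mm from the magazine's middle, so fingers holding a block by its long sides can go down with it.
- follower (a joint): How far the magazine's black follower plate (66 x 36 mm, under the blocks) is pressed down, m: 0 at the top, with its face 9 mm below the mouth, 0.049 at the bottom. Its spring pushes up with about 1.5 N at the top and 5 N at the bottom.
- lip_near (a joint): Angle of the sprung lip at the magazine's drawer-front end, rad: 0 at rest, 0.92 folded. A 20 mm wide dark steel flap hinged at mouth height 39 mm from the middle in x, hanging inward and down, tip 9 mm below the mouth. A block laid in the mouth rests on both lips, its underside about 1 mm below the mouth; pushing it down with 5 to 20 N folds them down and outward.
- lip_far (a joint): Angle of the like lip at the far end, rad. When a block's top face is pushed 15 mm below the mouth (17 is better, 20 at most) both lips spring back over it; released, it rises to rest under their tips, its top about 9 mm below the mouth. A second block pushes the first further down in the same way.
- block_a_center (a point): Centre of one grey bonded-abrasive block, 70 x 40 x 18 mm (x, y, z of its own axes), 110 g, lying flat on the bench, any yaw.
- block_b_center (a point): Centre of the other abrasive block, the same in all respects; the two are interchangeable.
- slab: Bystander: grey slab, too big for the magazine, 82 x 78 x 22 mm, loose on the bench. Origin: middle of its underside.
- cup: Bystander: white plastic grinding cup, 68 mm across, 55 mm high, open on top, loose on the bench. Origin: middle of its underside.
- bottle: Bystander: closed white bottle, 62 mm across, 190 mm high, loose on the bench. Origin: middle of its underside.
- sphere: Bystander: purplish stone ball, 72 mm across, fixed in a white ring foot 68 mm across, 82 mm high in all, loose on top of the cabinet. Origin: middle of its underside.
- post: Upright dark steel rod, 18 mm thick and 252 mm high, on a round foot of 72 mm, with a small clamp 215 mm up that juts 45 mm to its x; fixed to the bench. Origin: middle of its underside.
There are look-alikes about, which are no part of the job. Leave any blue or pink look-alike of the part that bears block_a_center alone.

How it is judged (in metres and radians):
On the way, in this order (a step that is already met when the one before it is completed fails the run):
1. the drawer is pulled out to its stop (value of joint drawer above 0.141 m), for 0.1 s.
2. one block is held beneath the sprung-back lips while the other is still out of the magazine ((((z of block_a_center in the frame of magazine_mouth below -0.0155 m and horizontal distance between block_a_center and magazine_mouth below 0.008 m and angle between block_a_center's own z axis and vertical below 0.12 rad) and (horizontal distance between block_b_center and magazine_mouth above 0.03 m or z of block_b_center in the frame of magazine_mouth above -0.004 m)) or ((z of block_b_center in the frame of magazine_mouth below -0.0155 m and horizontal distance between block_b_center and magazine_mouth below 0.008 m and angle between block_b_center's own z axis and vertical below 0.12 rad) and (horizontal distance between block_a_center and magazine_mouth above 0.03 m or z of block_a_center in the frame of magazine_mouth above -0.004 m))) and value of joint each of lip_near, lip_far below 0.2 rad), for 0.2 s.
At the end, for the whole second after the job is handed in: Both blocks lie flat in the magazine, within 8 mm of its middle, at rest beneath both lips (centre at least 15.5 mm below the mouth), the lips are back in (under 0.2 rad), and the drawer is out to within 15 mm of its stop (z of each of block_a_center, block_b_center in the frame of magazine_mouth below -0.0155 m and horizontal distance between each of block_a_center, block_b_center and magazine_mouth below 0.008 m and angle between each of block_a_center, block_b_center's own z axis and vertical below 0.12 rad and value of joint each of lip_near, lip_far below 0.2 rad and value of joint drawer above 0.13 m); the robot touches nothing.
It fails at once if the slab is moved by more than 20 mm or tipped (distance of slab from where it was at the start of the episode above 0.02 m or angle between slab's own z axis and vertical above 0.3 rad).
It fails at once if the grinding cup is moved by more than 20 mm or tipped (distance of cup from where it was at the start of the episode above 0.02 m or angle between cup's own z axis and vertical above 0.3 rad).
It fails at once if the bottle is moved by more than 20 mm or tipped (distance of bottle from where it was at the start of the episode above 0.02 m or angle between bottle's own z axis and vertical above 0.3 rad).
It fails at once if the stone ball is moved by more than 20 mm or tipped (distance of sphere from where it was at the start of the episode above 0.02 m or angle between sphere's own z axis and vertical above 0.3 rad).
It also fails if it takes over 69 s, if anything falls off the work surface, if the arm or the gripper's body presses on something with over 40 N, if the wrist force passes 120 N, or if a joint passes its speed limit or range.

## Robot

A 6-joint arm with a two-finger parallel gripper is mounted at the origin on the work surface. World frame = base frame: x ahead of the robot, y to its left, z up, the work surface at z = 0. Lengths are in mm, angles in rad, forces in N, time in s.
With the tool pointing down it reaches from about 275 to 825 mm from the base axis. Payload 5.2 kg.
Tool frame: the origin (TCP) lies at the very end of the fingers, on their centre line; the grasp point (between the pads) lies 19 mm behind it; z points along the fingers, y is the line along which they close (so a half turn about z gives the same grasp; the last joint's range is limited). The gripper opens to 93 mm and grips with 3 to 60 N. Pads are 15 mm wide; open, the fingers measure 128 mm over their backs; the gripper's body (75 mm by 188 mm) begins 65 mm behind the grasp point.
Start: joints at [-1.397, 0.259, 1.535, -0, 1.348, -0.203], TCP at [202.392, -511.412, 218.653] pointing down, gripper open.
Joint ranges: [-3.14, 3.14], [-0.91, 2.08], [0.19, 2.58], [-1.22, 4.36], [0.22, 2.71], [-3.12, 3.12]. Speed limits (rad/s): [2.57, 2.57, 3.14, 3.14, 3.14, 3.14].

## Interface

Orientations are given as [roll, pitch, yaw] about the fixed x, y, z axes, in that order (R = Rz(yaw) Ry(pitch) Rx(roll)).
In Python, from workcell import arm gives the robot as it stands.
- The arm moves only by the tool apply_moves, never from a script. Its argument "commands" is a list of rows, each an object with "travel": the shift along the world's x, y, z in mm, a list of three; "spin": the turn about the world's z in degrees; "grip": the opening, from 0 (shut) to 1 (fully open). In form: [{"travel": [dx, dy, dz], "spin": spin, "grip": grip}, ...]. A call has 1 to 8 rows; each row is the pose to reach, as a shift and turn from the pose commanded when the call began; what a row does not reach only later rows make up. A row lasts 1/12 s, in which the tool goes at most 41.7 mm and 7.16 degrees, less where a joint would pass 70% of its speed; a pose out of reach is approached as far as the arm can. A call with a gripper value outside its range is refused whole. The fingers move at their own pace and stop on an object; "newtons" is the grip in N (left out, the last holds). Time passes only in rows, so rows that repeat a pose let the fingers close. It gives the time, the measured TCP pose, the force, the opening and the grip force at its end, in the units of the state.
- arm.get_state(): the state, without advancing time (a new reading comes with each control period).
- arm.grab_frame(name): name is "side" or "top" or "wrist"; returns the picture (400x640x3 uint8, red, green, blue); there is no depth.
- arm.camera_params(name): a dict with "intrinsics" (3x3 intrinsics, pixels), "k1" (the pictures are not rectified: a ray, as slopes to the right and down, at radius r is drawn at 1 + k1 r^2 times it, then the intrinsics apply), "view" (4x4, takes a point from world to camera coordinates). Camera axes: x right, y down, z forward; pixel columns grow to the right and rows downward; lengths in mm; the calibration is good to about 2 mm. A picture is of the moment at which its call begins: read the wrist's pose just before it. camera_params takes no time and is no camera call; for the wrist camera it gives the pose at the moment of the call.
- arm.hand_in(): hands the job in; it is judged then, once.
The state is a dict: "clock": time; "qpos": joint angles; "joint_vel": joint speeds; "joint_efforts": joint torques, N m; "position": TCP position; "tcp_rot": TCP orientation; "force": force on the tool from outside, world axes, zero at the start; "torque": the same for the moment, N m; "opening": opening from 0.0 (shut) to 1.0 (fully open); "finger_force": force on a finger pad.
Only numpy, scipy, OpenCV 4.12 (cv2) and the standard library are available. Lean on these libraries where they do the work, as an engineer would, in place of code of your own. Each camera call takes 0.05 s, during which the arm holds its last target. There are 200 camera calls.

## Working session

There is one attempt and no reset: what is moved stays moved. The work goes in short steps, Python scripts to look and compute and a tool call to move; the robot and the scene stay as the last step left them, time stands still between calls to the robot, and variables do not carry over. Pictures are saved under pics/ and viewed, at most 10 in all, crops included, and the job is handed in when it is done.

Besides the shell and the picture viewer there is one more tool, called after "Request:" by a JSON object that holds its "api" and its "payload". apply_moves: Moves the arm, as the interface text tells. Its arguments: {"type":"object","properties":{"commands":{"type":"array"},"newtons":{"type":"number"}},"required":["commands"]}

```bash
mkdir -p pics
cat > h.py <<'E'
import numpy as np, cv2
from workcell import arm
def ray(name,u,v,P=None):
    P=P or arm.camera_params(name); K=np.array(P["intrinsics"]);k1=P["k1"];V=np.array(P["view"])
    d=np.array([(u-K[0,2])/K[0,0],(v-K[1,2])/K[1,1]]); s=d.copy()
    for _ in range(30): s=d/(1+k1*(s@s))
    R=V[:3,:3];c=-R.T@V[:3,3]; return c,R.T@np.array([s[0],s[1],1])
def at_z(name,u,v,z,P=None):
    c,d=ray(name,u,v,P); return c+d*(z-c[2])/d[2]
def proj(name,p,P=None):
    P=P or arm.camera_params(name); K=np.array(P["intrinsics"]);V=np.array(P["view"])
    q=V[:3,:3]@np.array(p,float)+V[:3,3]; s=q[:2]/q[2]; s=s*(1+P["k1"]*(s@s))
    return K[0,0]*s[0]+K[0,2],K[1,1]*s[1]+K[1,2]
def save(name,fn,crop=None,scale=1):
    im=arm.grab_frame(name)[:,:,::-1]; cv2.imwrite("pics/raw_"+fn,im)
    if crop: im=im[crop[1]:crop[3],crop[0]:crop[2]]
    cv2.imwrite("pics/"+fn,cv2.resize(im,None,fx=scale,fy=scale,interpolation=cv2.INTER_CUBIC))
E
python3 - <<'E'
from h import *
s=arm.get_state();print(s)
for n in("top","side"):
    save(n,n+"0.png",scale=1.25)
    P=arm.camera_params(n);V=np.array(P["view"]);print(n,P["intrinsics"],P["k1"],-V[:3,:3].T@V[:3,3],V[2,:3])
E
```

```text
{'clock': 0.0, 'qpos': array([-1.39676441e+00,  2.59319041e-01,  1.53608548e+00,  2.10494381e-05,
        1.34797918e+00, -2.02811856e-01]), 'joint_vel': array([ 7.81319320e-05, -1.06290575e-03,  3.11298703e-04,  2.89503585e-04,
        1.41188192e-03,  2.27849845e-03]), 'joint_efforts': array([ 2.36247040e-03, -4.37296021e+01, -2.83999175e+01,  7.23992963e-02,
        4.12318809e-02, -1.12164755e-04]), 'position': array([ 202.32027961, -510.85298529,  217.82963361]), 'tcp_rot': array([-3.13984245e+00, -3.80861140e-04,  3.76838770e-01]), 'force': array([-0.16999208,  0.177357  ,  0.67608154]), 'torque': array([ 0.00362657, -0.05614595,  0.03287307]), 'finger_force': 0.0, 'opening': 0.9989980970252654}
top [[407.55650741   0.         314.86929678]
 [  0.         407.55650741 205.18793443]
 [  0.           0.           1.        ]] -0.059468123078031204 [ 424.29938217   14.04033009 1201.94767347] [ 0.14899728 -0.00237875 -0.98883474]
side [[405.0548735    0.         323.12345123]
 [  0.         405.0548735  204.5414979 ]
 [  0.           0.           1.        ]] -0.07555387993986735 [467.24398047 689.83667117 929.39709011] [ 0.11444804 -0.63802079 -0.76146642]
```

View pics/top0.png

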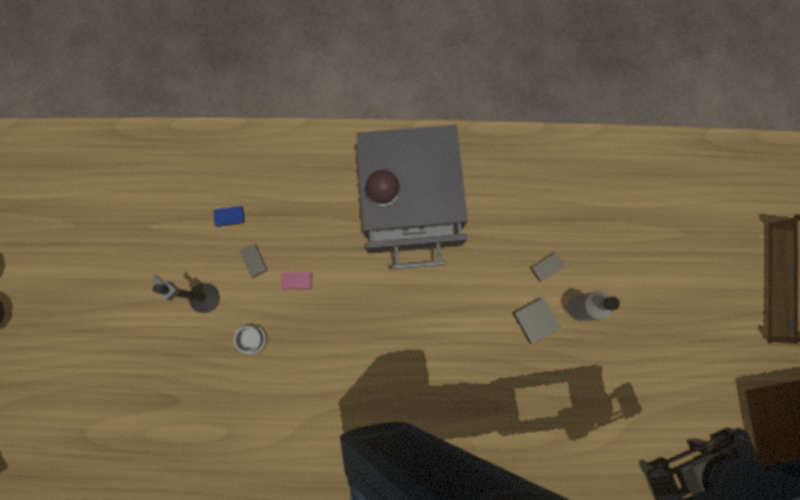

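View pics/side0.png

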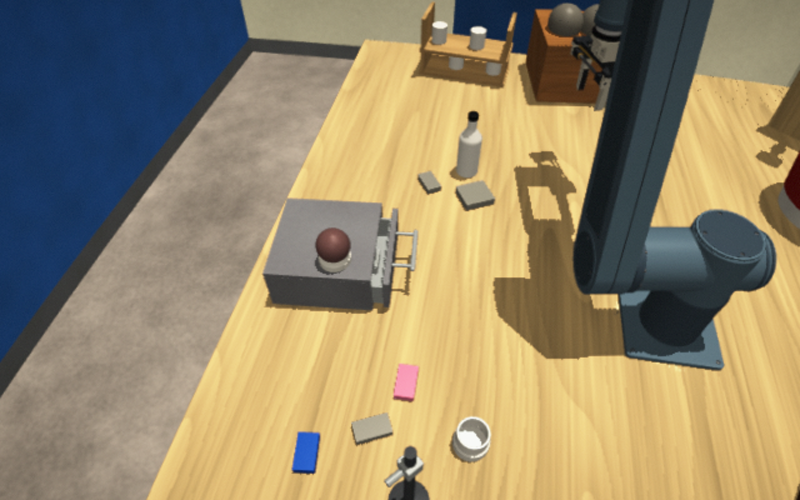

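Run:
```python
from h import *
im=cv2.imread("pics/raw_top0.png")
f=lambda x0,y0,x1,y1,s:cv2.resize(im[y0:y1,x0:x1],None,fx=s,fy=s,interpolation=cv2.INTER_CUBIC)
cv2.imwrite("pics/m1.png",np.vstack([np.hstack([f(162,183,242,233,5),f(398,188,478,238,5)]),f(285,178,385,220,8)]))
hsv=cv2.cvtColor(im,cv2.COLOR_BGR2HSV)
lab=cv2.cvtColor(im,cv2.COLOR_BGR2LAB).astype(int)
print(lab[208,202],lab[213,438],lab[230,202],lab[256,428])
for (x0,y0,x1,y1) in((180,190,225,228),(415,195,465,232),(405,232,450,280)):
    m=(lab[y0:y1,x0:x1,2]<142)&(lab[y0:y1,x0:x1,0]>75)
    c=max(cv2.findContours(m.astype(np.uint8),cv2.RETR_EXTERNAL,cv2.CHAIN_APPROX_NONE)[0],key=cv2.contourArea)
    r=cv2.minAreaRect(c); b=cv2.boxPoints(r)+[x0,y0]
    w=np.array([at_z("top",u,v,18)for u,v in b]);print(np.round(b,1).tolist(),np.round(w[:,:2]).tolist(),np.round(w.mean(0)),np.linalg.norm(w[1]-w[0]),np.linalg.norm(w[2]-w[1]))
```

```text
[105 128 134] [115 128 134] [126 130 152] [119 128 134]
[[190.9, 200.3], [203.9, 194.5], [213.5, 216.1], [200.5, 221.9]] [[612.0, 378.0], [630.0, 340.0], [566.0, 308.0], [548.0, 346.0]] [589. 343.  18.] 41.75788089849762 71.47119944670277
[[423.9, 213.3], [444.2, 200.7], [451.7, 212.8], [431.5, 225.4]] [[583.0, -310.0], [622.0, -372.0], [586.0, -393.0], [548.0, -332.0]] [ 585. -352.   18.] 72.70862244314408 41.926709720088084
[[409.9, 249.7], [433.8, 236.4], [448.2, 262.4], [424.3, 275.7]] [[476.0, -267.0], [515.0, -338.0], [440.0, -378.0], [402.0, -307.0]] [ 458. -322.   18.] 81.5146971415857 85.23916366369366
```

View pics/m1.png

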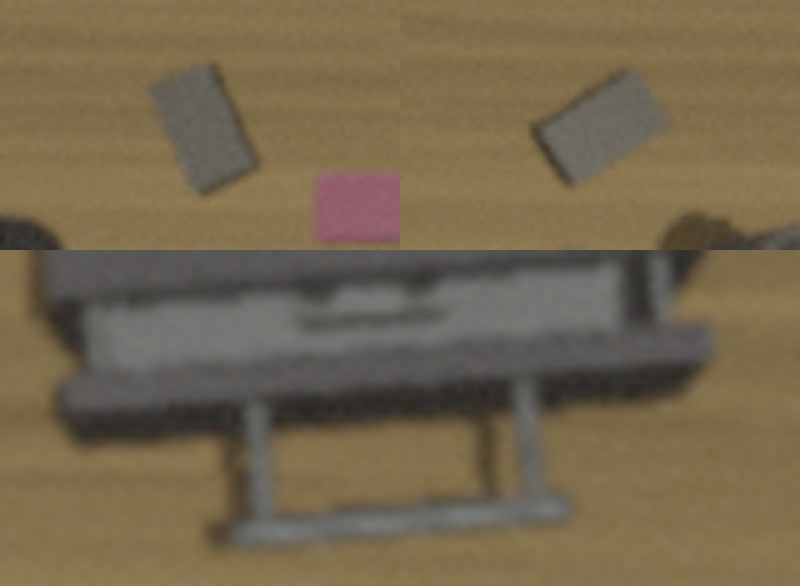

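Run:
```python
from h import *
g=lambda x,y,z:at_z("top",285+x/8-.44,178+(y-250)/8-.44,z)
for a,b,z in(((232,533),(570,508),82),((66,411),(712,357),96),((42,300),(655,250),108)):
    p,q=g(*a,z),g(*b,z);d=p-q;print(np.round(p),np.round(q),(p+q)/2,np.linalg.norm(d),np.degrees(np.arctan2(-d[0],d[1])))
```

```text
[571.  15.  82.] [ 582. -103.   82.] [576.51046479 -43.92562264  82.        ] 117.65999787729234 5.088954649375668
[611.  72.  96.] [ 633. -150.   96.] [622.04066725 -38.96051568  96.        ] 223.75659106541752 5.696342164846329
[647.  81. 108.] [ 668. -129.  108.] [657.6217642  -24.19586772 108.        ] 210.99759839419727 5.6207624766596265
```

Request:
{"api": "apply_moves", "payload": {"commands": [{"travel": [0,0,40],"spin": -7,"grip": 0},{"travel": [0,20,70],"spin": -14,"grip": 0},{"travel": [200,250,80],"spin": -16,"grip": 0},{"travel": [200,250,80],"spin": -16,"grip": 0},{"travel": [200,250,80],"spin": -16,"grip": 0},{"travel": [200,250,80],"spin": -16,"grip": 0},{"travel": [200,250,80],"spin": -16,"grip": 0},{"travel": [200,250,80],"spin": -16,"grip": 0}], "newtons": 20}}

```text
clock: 0.77
position: [367.0, -301.0, 296.7]
tcp_rot: [-3.141, 0.0, 0.097]
force: [-0.1, 0.4, 0.2]
opening: 0.476
finger_force: 0.0
```

Request:
{"api": "apply_moves", "payload": {"commands": [{"travel": [0,0,0],"spin": 0,"grip": 0},{"travel": [0,0,0],"spin": 0,"grip": 0}]}}

```text
clock: 0.93
position: [367.5, -300.9, 296.8]
tcp_rot: [3.142, 0.0, 0.103]
force: [0.5, -1.2, 0.0]
opening: 0.335
finger_force: 0.0
```

Request:
{"api": "apply_moves", "payload": {"commands": [{"travel": [234,259,-40],"spin": 0,"grip": 0},{"travel": [234,259,-40],"spin": 0,"grip": 0},{"travel": [234,259,-40],"spin": 0,"grip": 0},{"travel": [234,259,-40],"spin": 0,"grip": 0},{"travel": [234,259,-40],"spin": 0,"grip": 0},{"travel": [234,259,-40],"spin": 0,"grip": 0},{"travel": [234,259,-40],"spin": 0,"grip": 0},{"travel": [234,259,-40],"spin": 0,"grip": 0}]}}

```text
clock: 1.6
position: [589.2, -57.6, 258.1]
tcp_rot: [3.141, 0.001, 0.095]
force: [0.9, 0.3, 0.2]
opening: 0.004
finger_force: 0.0
```

Request:
{"api": "apply_moves", "payload": {"commands": [{"travel": [15,17,-50],"spin": 0,"grip": 0},{"travel": [15,17,-90],"spin": 0,"grip": 0},{"travel": [15,17,-120],"spin": 0,"grip": 0},{"travel": [15,17,-120],"spin": 0,"grip": 0}]}}

```text
clock: 1.93
position: [597.7, -40.1, 129.6]
tcp_rot: [-3.136, 0.016, 0.097]
force: [-2.6, 0.2, -1.3]
opening: 0.006
finger_force: 0.0
```

Run:
```python
from h import *
save("wrist","w1.png",scale=1.25);s=arm.get_state();print(s["position"],s["tcp_rot"],s["force"])
for x,y in((602,-41.5),(577,-44)): print(proj("wrist",[x,y,80]))
```

```text
[599.74797352 -40.85785478 134.03832157] [-3.13823534  0.01078295  0.09623814] [0.58948421 0.59822076 0.04295465]
(np.float64(319.8698272272201), np.float64(212.11378932537153))
(np.float64(319.9848694317517), np.float64(242.7256447545282))
```

View pics/w1.png

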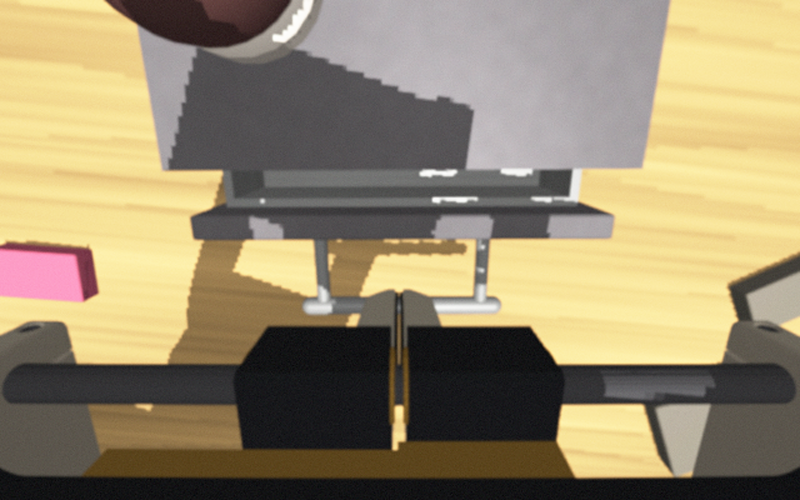

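Request:
{"api": "apply_moves", "payload": {"commands": [{"travel": [0,0,-20],"spin": 0,"grip": 0},{"travel": [0,0,-40],"spin": 0,"grip": 0},{"travel": [0,0,-60],"spin": 0,"grip": 0},{"travel": [0,0,-76],"spin": 0,"grip": 0},{"travel": [0,0,-76],"spin": 0,"grip": 0},{"travel": [0,0,-76],"spin": 0,"grip": 0}]}}

```text
clock: 2.48
position: [604.4, -41.8, 64.9]
tcp_rot: [3.141, -0.002, 0.096]
force: [0.9, -0.5, -0.4]
opening: 0.004
finger_force: 0.0
```

Request:
{"api": "apply_moves", "payload": {"commands": [{"travel": [-12,-1,0],"spin": 0,"grip": 0},{"travel": [-27,-2.6,0],"spin": 0,"grip": 0},{"travel": [-42,-4,0],"spin": 0,"grip": 0},{"travel": [-57,-5.6,0],"spin": 0,"grip": 0},{"travel": [-72,-7,0],"spin": 0,"grip": 0},{"travel": [-87,-8.5,0],"spin": 0,"grip": 0},{"travel": [-102,-10,0],"spin": 0,"grip": 0},{"travel": [-115,-11.3,0],"spin": 0,"grip": 0}]}}

```text
clock: 3.15
position: [490.9, -53.3, 66.3]
tcp_rot: [3.138, -0.007, 0.097]
force: [2.8, -0.6, -1.4]
opening: 0.007
finger_force: 1.4
```

Request:
{"api": "apply_moves", "payload": {"commands": [{"travel": [-6,-0.6,0],"spin": 0,"grip": 0},{"travel": [-12,-1.2,0],"spin": 0,"grip": 0},{"travel": [-17,-1.7,0],"spin": 0,"grip": 0},{"travel": [-20,-2,0],"spin": 0,"grip": 0}]}}

```text
clock: 3.48
position: [470.7, -54.2, 64.4]
tcp_rot: [3.14, -0.005, 0.097]
force: [10.5, 4.2, -0.3]
opening: 0.003
finger_force: 5.9
```

Request:
{"api": "apply_moves", "payload": {"commands": [{"travel": [-3,0,0],"spin": 0,"grip": 0},{"travel": [-3,0,0],"spin": 0,"grip": 0},{"travel": [-3,0,0],"spin": 0,"grip": 0}]}}

```text
clock: 3.73
position: [470.7, -54.2, 64.5]
tcp_rot: [3.139, -0.01, 0.096]
force: [12.5, 2.3, -1.5]
opening: 0.005
finger_force: 6.3
```

Request:
{"api": "apply_moves", "payload": {"commands": [{"travel": [12,1,0],"spin": 0,"grip": 0},{"travel": [12,1,0],"spin": 0,"grip": 0},{"travel": [12,1,40],"spin": 0,"grip": 0},{"travel": [12,1,80],"spin": 0,"grip": 0},{"travel": [12,1,120],"spin": 0,"grip": 0},{"travel": [12,1,160],"spin": 0,"grip": 0},{"travel": [12,1,200],"spin": 0,"grip": 0.3},{"travel": [12,30,220],"spin": 3,"grip": 0.5}]}}

```text
clock: 4.4
position: [478.4, -26.9, 287.5]
tcp_rot: [3.137, -0.004, 0.146]
force: [1.7, -0.4, 0.6]
opening: 0.104
finger_force: 0.0
```

Request:
{"api": "apply_moves", "payload": {"commands": [{"travel": [10,40,10],"spin": 5,"grip": 0.7},{"travel": [20,80,10],"spin": 10,"grip": 0.7},{"travel": [30,120,10],"spin": 15,"grip": 0.7},{"travel": [40,160,10],"spin": 21,"grip": 0.7},{"travel": [50,200,10],"spin": 21,"grip": 0.7},{"travel": [60,240,10],"spin": 21,"grip": 0.7}]}}

```text
clock: 4.9
position: [536.4, 218.3, 292.4]
tcp_rot: [-3.141, 0.002, 0.517]
force: [1.2, -1.5, -0.1]
opening: 0.532
finger_force: 0.0
```

Run:
```python
from h import *
s=arm.get_state();print(s["position"],s["tcp_rot"])
save("top","t2.png",(270,160,400,250),6)
print("post foot",at_z("top",163,238,0),"clamp",at_z("top",132,230,215), at_z("top",126,225,215),at_z("top",140,234,252))
print("ball",at_z("top",306,149,145), "bottle", at_z("top",460,243,0),"expected mouth px",proj("top",[588,-43,80]))
```

```text
[536.44629447 218.28364874 292.36148859] [-3.14123285e+00  2.30145769e-03  5.17094181e-01]
post foot [500.38404606 460.41703071   0.        ] clamp [504.95806247 459.18876208 215.        ] [516.99919498 475.25059324 215.        ] [492.84092188 422.50740911 252.        ]
ball [735.54869384  37.39145289 145.        ] bottle [ 498.12614571 -421.43593087    0.        ] expected mouth px (np.float64(334.36884312797264), np.float64(207.37158904125934))
```

View pics/t2.png

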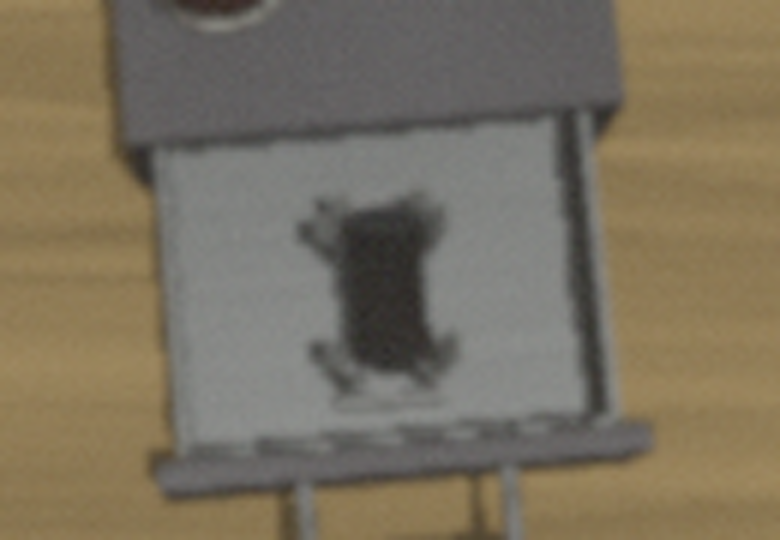

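Request:
{"api": "apply_moves", "payload": {"commands": [{"travel": [20,40,0],"spin": -3,"grip": 0.75},{"travel": [35,80,-20],"spin": -3,"grip": 0.75},{"travel": [50,120,-50],"spin": -3,"grip": 0.75},{"travel": [52,125,-90],"spin": -3,"grip": 0.75},{"travel": [52,125,-130],"spin": -3,"grip": 0.75},{"travel": [52,125,-160],"spin": -3,"grip": 0.75},{"travel": [52,125,-160],"spin": -3,"grip": 0.75},{"travel": [52,125,-160],"spin": -3,"grip": 0.75}]}}

```text
clock: 5.62
position: [587.1, 340.4, 130.1]
tcp_rot: [-3.141, 0.008, 0.464]
force: [1.6, 0.4, 0.6]
opening: 0.754
finger_force: 0.0
```

```bash
cat >> h.py <<'E'
def wblock(fn,guess):
    s=arm.get_state();P=arm.camera_params("wrist");im=arm.grab_frame("wrist")[:,:,::-1].copy()
    print(np.round(s["position"],1),np.round(s["tcp_rot"],3),np.round(s["force"],1))
    cx,cy=map(int,proj("wrist",guess,P)); lab=cv2.cvtColor(im,cv2.COLOR_BGR2LAB).astype(int)
    m=((abs(lab[:,:,2]-134)<8)&(abs(lab[:,:,1]-128)<6)&(lab[:,:,0]>70)).astype(np.uint8)
    m=cv2.morphologyEx(m,cv2.MORPH_OPEN,np.ones((5,5)))
    print(cx,cy,lab[cy,cx])
    for c in cv2.findContours(m,cv2.RETR_EXTERNAL,cv2.CHAIN_APPROX_NONE)[0]:
        if cv2.contourArea(c)<1500: continue
        b=cv2.boxPoints(cv2.minAreaRect(c)); w=np.array([at_z("wrist",u,v,18,P) for u,v in b])
        print(np.round(b).tolist(),np.round(w.mean(0),1),[round(float(np.linalg.norm(w[i]-w[i-1])),1) for i in(1,2)],
          [round(float(np.degrees(np.arctan2(*(w[i]-w[i-1])[1::-1]))),1) for i in (1,2)])
        cv2.drawContours(im,[b.astype(int)],0,(0,0,255),1)
    cv2.imwrite("pics/"+fn,im)
E
python3 - <<'E'
from h import *
wblock("w2.png",[588,343,18])
E
```

```text
[587.1 340.4 130.1] [-3.141  0.008  0.464] [1.6 0.4 0.6]
316 192 [217 127 138]
[[199.0, 325.0], [278.0, 322.0], [280.0, 380.0], [201.0, 383.0]] [384.4 337.6  18. ] [85.3, 77.8] [-61.1, -154.1]
[[-0.0, 318.0], [49.0, 318.0], [49.0, 379.0], [0.0, 379.0]] [280. 554.  18.] [54.0, 85.5] [-62.9, -167.7]
[[596.0, 312.0], [639.0, 312.0], [639.0, 376.0], [596.0, 376.0]] [580.4 -32.9  18. ] [46.9, 90.0] [-63.9, -136.6]
[[-13.0, 273.0], [47.0, 249.0], [60.0, 282.0], [0.0, 306.0]] [371.2 573.1  18. ] [74.5, 37.0] [-42.1, -146.6]
[[574.0, 279.0], [591.0, 244.0], [656.0, 276.0], [639.0, 311.0]] [643.9  27.4  18. ] [39.3, 84.8] [14.4, -88.8]
[[373.0, 244.0], [395.0, 225.0], [448.0, 286.0], [426.0, 305.0]] [561.9 223.7  18. ] [28.6, 90.5] [-18.8, -112.0]
[[189.0, 286.0], [243.0, 223.0], [266.0, 242.0], [212.0, 305.0]] [479.7 390.1  18. ] [92.0, 29.0] [-14.4, -107.4]
[[294.0, 153.0], [337.0, 153.0], [337.0, 224.0], [294.0, 224.0]] [590.  345.2  18. ] [38.9, 68.4] [-63.5, -152.5]
```

View pics/w2.png

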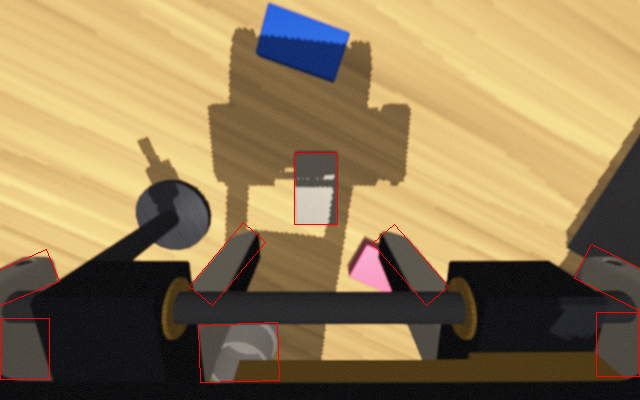

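Request:
{"api": "apply_moves", "payload": {"commands": [{"travel": [1,1,-30],"spin": 0,"grip": 0.75},{"travel": [1,1,-60],"spin": 0,"grip": 0.75},{"travel": [1,1,-90],"spin": 0,"grip": 0.75},{"travel": [1,1,-110],"spin": 0,"grip": 0.75},{"travel": [1,1,-120],"spin": 0,"grip": 0.75},{"travel": [1,1,-124],"spin": 0,"grip": 0.75},{"travel": [1,1,-124],"spin": 0,"grip": 0.75},{"travel": [1,1,-124],"spin": 0,"grip": 0.75}]}}

```text
clock: 6.33
position: [592.3, 343.1, 11.7]
tcp_rot: [3.141, -0.004, 0.464]
force: [0.3, -0.6, 1.2]
opening: 0.75
finger_force: 0.0
```

Request:
{"api": "apply_moves", "payload": {"commands": [{"travel": [-2,1,-5],"spin": 0,"grip": 0.75},{"travel": [-2,1,-9],"spin": 0,"grip": 0.75},{"travel": [-2,1,-9],"spin": 0,"grip": 0.75},{"travel": [-2,1,-9],"spin": 0,"grip": 0.75}]}}

```text
clock: 6.67
position: [588.6, 343.8, 0.4]
tcp_rot: [-3.142, -0.001, 0.464]
force: [0.8, 1.2, 0.9]
opening: 0.752
finger_force: 0.7
```

Request:
{"api": "apply_moves", "payload": {"commands": [{"travel": [0,0,2],"spin": 0,"grip": 0.75},{"travel": [0,0,2],"spin": 0,"grip": 0.3},{"travel": [0,0,2],"spin": 0,"grip": 0.3},{"travel": [0,0,2],"spin": 0,"grip": 0.3},{"travel": [0,0,2],"spin": 0,"grip": 0.3},{"travel": [0,0,2],"spin": 0,"grip": 0.3}], "newtons": 45}}

```text
clock: 7.17
position: [588.2, 343.5, 1.8]
tcp_rot: [-3.142, 0.0, 0.464]
force: [-0.2, 0.1, -0.4]
opening: 0.444
finger_force: 0.3
```

Request:
{"api": "apply_moves", "payload": {"commands": [{"travel": [0,0,2],"spin": 0,"grip": 0.3},{"travel": [0,0,2],"spin": 0,"grip": 0.3},{"travel": [0,0,2],"spin": 0,"grip": 0.3}]}}

```text
clock: 7.42
position: [588.4, 343.5, 3.9]
tcp_rot: [3.142, 0.0, 0.464]
force: [0.7, 0.3, -1.3]
opening: 0.427
finger_force: 45.0
```

Request:
{"api": "apply_moves", "payload": {"commands": [{"travel": [0,0,30],"spin": 0,"grip": 0.3},{"travel": [0,0,70],"spin": 0,"grip": 0.3},{"travel": [0,0,110],"spin": 0,"grip": 0.3},{"travel": [0,0,150],"spin": 0,"grip": 0.3},{"travel": [0,0,190],"spin": 0,"grip": 0.3},{"travel": [0,-30,215],"spin": -5,"grip": 0.3},{"travel": [-5,-70,215],"spin": -10,"grip": 0.3},{"travel": [-10,-110,215],"spin": -15,"grip": 0.3}]}}

```text
clock: 8.08
position: [579.3, 233.5, 221.6]
tcp_rot: [3.141, -0.006, 0.2]
force: [-0.1, -1.0, -1.2]
opening: 0.428
finger_force: 45.0
```

Request:
{"api": "apply_moves", "payload": {"commands": [{"travel": [-10,-40,0],"spin": -6,"grip": 0.3},{"travel": [-20,-80,0],"spin": -6,"grip": 0.3},{"travel": [-28,-120,0],"spin": -6,"grip": 0.3},{"travel": [-38,-160,0],"spin": -6,"grip": 0.3},{"travel": [-38,-200,0],"spin": -6,"grip": 0.3},{"travel": [-38,-240,0],"spin": -6,"grip": 0.3},{"travel": [-38,-277,0],"spin": -6,"grip": 0.3},{"travel": [-38,-277,0],"spin": -6,"grip": 0.3}]}}

```text
clock: 8.75
position: [540.3, -50.1, 219.0]
tcp_rot: [3.138, -0.0, 0.092]
force: [0.3, -0.1, -1.4]
opening: 0.426
finger_force: 45.0
```

Request:
{"api": "apply_moves", "payload": {"commands": [{"travel": [0,0,0],"spin": 0,"grip": 0.3},{"travel": [0,0,0],"spin": 0,"grip": 0.3},{"travel": [0,0,0],"spin": 0,"grip": 0.3}]}}

```text
clock: 9.0
position: [540.2, -42.2, 218.8]
tcp_rot: [-3.141, 0.0, 0.099]
force: [0.2, -0.1, -1.2]
opening: 0.423
finger_force: 45.0
```

Run:
```python
from h import *
s=arm.get_state();print(s["position"],s["tcp_rot"],s["force"],s["opening"])
P=arm.camera_params("wrist");import pickle;pickle.dump(P,open("P3.pkl","wb"))
u,v=proj("wrist",[588,-43,80],P);print(u,v)
c=(int(u)-100,max(0,int(v)-75),int(u)+100,max(0,int(v)-75)+150);print(c)
save("wrist","w3.png",c,4)
```

```text
[540.23679525 -42.19836932 218.84500531] [-3.14098049e+00  1.32669274e-04  9.86996275e-02] [ 0.19566737 -0.10047495 -1.21269667] 0.42303111386733994
324.2250164247033 141.86095211427636
(224, 66, 424, 216)
```

View pics/w3.png

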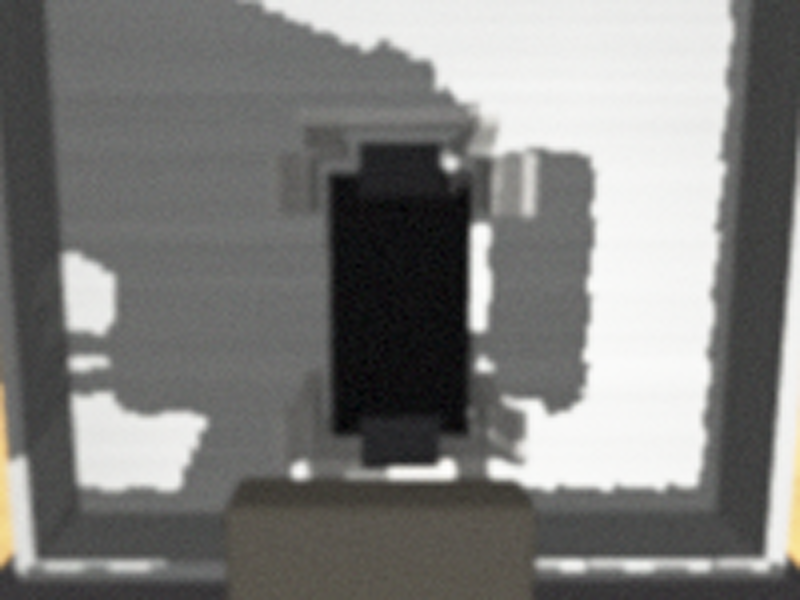

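Run:
```python
from h import *
import pickle;P=pickle.load(open("P3.pkl","rb"))
g=lambda x,y,z:at_z("wrist",224+x/4-.375,66+y/4-.375,z,P)
c=[g(x,y,71) for x,y in((331,175),(467,175),(467,433),(333,433))]
print("foll",np.mean(c,0),[np.linalg.norm(c[i]-c[i-1]) for i in range(4)],np.degrees(np.arctan2(*((c[0]-c[3]+c[1]-c[2])[1::-1]))))
a,b=g(400,145,80),g(399,466,80);print("lips",a,b,(a+b)/2,np.linalg.norm(a-b))
for z in(232,236): 
  l,r=g(238,484,z),g(525,484,z);print("block edge",l,r,np.linalg.norm(l-r),(l+r)/2)
s=[540.24,-42.2];x=np.array([.9952,.098]);print("TCP+35",np.array(s)+35*x)
```

```text
foll [586.49481646 -42.56540809  71.        ] [np.float64(64.44437634605463), np.float64(33.44391696660325), np.float64(64.44985758872433), np.float64(34.82567348859883)] 6.047853876081349
lips [625.26443964 -38.60417224  80.        ] [547.67795832 -46.26957082  80.        ] [586.47119898 -42.43687153  80.        ] 77.96422524426711
block edge [576.75801234 -20.53391283 232.        ] [580.34901021 -57.13331348 232.        ] 36.77514641148256 [578.55351127 -38.83361316 232.        ]
block edge [577.75198558 -20.92103861 236.        ] [581.2491446  -56.56403501 236.        ] 35.81414962798766 [579.50056509 -38.74253681 236.        ]
TCP+35 [575.072 -38.77 ]
```

Run:
```python
from h import *
import pickle;P=pickle.load(open("P3.pkl","rb"));V=np.array(P["view"]);print(-V[:3,:3].T@V[:3,3],V[2,:3])
g=lambda x,y,z:at_z("wrist",224+x/4-.375,66+y/4-.375,z,P)
for z in(215,219): 
  l,r=g(232,482,z),g(531,482,z);print(l,r,np.linalg.norm(l-r),(l+r)/2)
```

```text
[614.79509212 -35.34832994 385.07084079] [-0.26882304 -0.02528773 -0.96285757]
[572.742161   -18.01905168 215.        ] [576.89689607 -60.36483431 215.        ] 42.54911433124913 [574.81952853 -39.19194299 215.        ]
[573.73122958 -18.42662956 219.        ] [577.7882469  -59.77645586 219.        ] 41.54837571824211 [575.75973824 -39.10154271 219.        ]
```

Request:
{"api": "apply_moves", "payload": {"commands": [{"travel": [30,0,-10],"spin": 0,"grip": 0.3},{"travel": [46,0,-40],"spin": 0,"grip": 0.3},{"travel": [46,0,-75],"spin": 0,"grip": 0.3},{"travel": [46,0,-100],"spin": 0,"grip": 0.3},{"travel": [46,0,-115],"spin": 0,"grip": 0.3},{"travel": [46,0,-119],"spin": 0,"grip": 0.3},{"travel": [46,0,-119],"spin": 0,"grip": 0.3},{"travel": [46,0,-119],"spin": 0,"grip": 0.3}], "newtons": 60}}

```text
clock: 9.72
position: [587.0, -42.6, 100.8]
tcp_rot: [3.141, -0.001, 0.099]
force: [0.5, 0.0, -1.2]
opening: 0.422
finger_force: 60.0
```

Request:
{"api": "apply_moves", "payload": {"commands": [{"travel": [0,0,0],"spin": 0,"grip": 0.3},{"travel": [0,0,0],"spin": 0,"grip": 0.3},{"travel": [0,0,0],"spin": 0,"grip": 0.3}]}}

```text
clock: 9.97
position: [587.2, -43.5, 101.3]
tcp_rot: [3.141, -0.002, 0.098]
force: [-0.2, -0.4, -1.5]
opening: 0.428
finger_force: 60.0
```

Aligned; go down to rest on the lips and watch the force.

Request:
{"api": "apply_moves", "payload": {"commands": [{"travel": [-0.5,0.5,-5],"spin": 0,"grip": 0.3},{"travel": [-0.5,0.5,-10],"spin": 0,"grip": 0.3},{"travel": [-0.5,0.5,-15],"spin": 0,"grip": 0.3},{"travel": [-0.5,0.5,-20],"spin": 0,"grip": 0.3},{"travel": [-0.5,0.5,-23],"spin": 0,"grip": 0.3},{"travel": [-0.5,0.5,-23],"spin": 0,"grip": 0.3}]}}

```text
clock: 10.47
position: [585.7, -43.1, 76.3]
tcp_rot: [-3.141, 0.001, 0.097]
force: [0.8, 0.5, -0.4]
opening: 0.427
finger_force: 60.0
```

Request:
{"api": "apply_moves", "payload": {"commands": [{"travel": [0,0,-4],"spin": 0,"grip": 0.3},{"travel": [0,0,-8],"spin": 0,"grip": 0.3},{"travel": [0,0,-12],"spin": 0,"grip": 0.3},{"travel": [0,0,-12],"spin": 0,"grip": 0.3}]}}

```text
clock: 10.8
position: [585.9, -43.0, 64.1]
tcp_rot: [3.142, 0.0, 0.097]
force: [1.5, -0.1, -2.4]
opening: 0.424
finger_force: 60.0
```

Run:
```python
from h import *
s=arm.get_state();print(s["position"],s["force"],s["opening"],s["finger_force"])
save("wrist","w4.png",(120,80,520,380),2)
save("side","s4.png",(230,130,350,260),4)
```

```text
[585.87759742 -43.04944318  64.06524824] [ 1.52784125 -0.09434818 -2.42038598] 0.42364562897111196 59.99909162521362
```

View pics/w4.png

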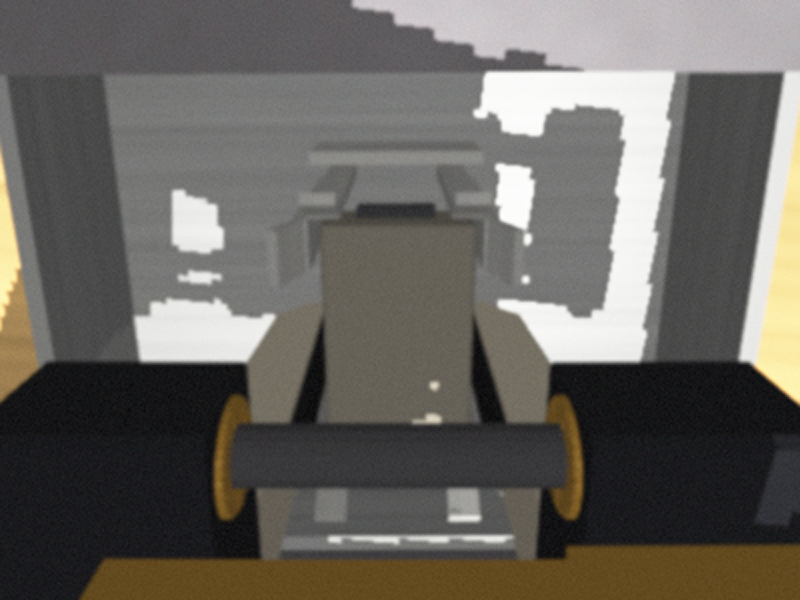

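Run:
```python
from h import *
y=np.array([-.098,.9952,0])
for z in (60,70,75,80,85,90,95,100):
    p=np.array([620.7,-39.6,z]); a,b=[np.array(proj("wrist",p+s*y)) for s in(20,-20)]
    print(z,((a-[120,80])*2).round(),((b-[120,80])*2).round())
p=np.array([586.5+38.8,-42.4+3.8,80]);print("hinge",[((np.array(proj("wrist",p+s*y))-[120,80])*2).round() for s in(10,-10)])
```

```text
60 [326. 211.] [467. 211.]
70 [322. 219.] [471. 219.]
75 [320. 224.] [473. 224.]
80 [318. 229.] [475. 229.]
85 [315. 234.] [478. 234.]
90 [312. 240.] [480. 239.]
95 [309. 246.] [483. 245.]
100 [306. 252.] [486. 252.]
hinge [array([354., 211.]), array([434., 211.])]
```

View pics/s4.png

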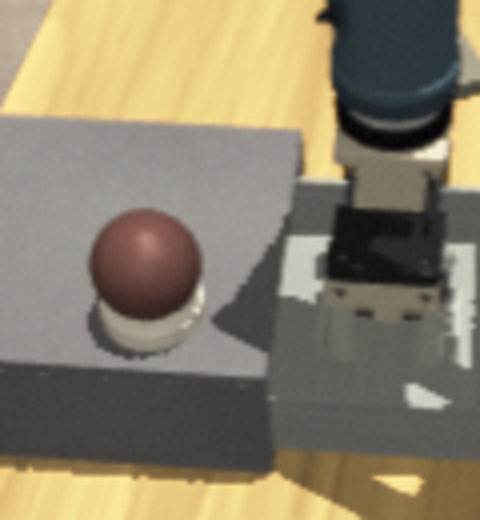

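Request:
{"api": "apply_moves", "payload": {"commands": [{"travel": [0,0,-4],"spin": 0,"grip": 0.3},{"travel": [0,0,-8],"spin": 0,"grip": 0.3},{"travel": [0,0,-12],"spin": 0,"grip": 0.3},{"travel": [0,0,-15],"spin": 0,"grip": 0.3},{"travel": [0,0,-15],"spin": 0,"grip": 0.3},{"travel": [0,0,-15],"spin": 0,"grip": 0.3}]}}

```text
clock: 11.4
position: [585.8, -42.9, 49.6]
tcp_rot: [-3.141, 0.0, 0.097]
force: [-0.9, -1.3, 1.8]
opening: 0.427
finger_force: 60.0
```

Request:
{"api": "apply_moves", "payload": {"commands": [{"travel": [0,0,-1],"spin": 0,"grip": 0.3},{"travel": [0,0,-2],"spin": 0,"grip": 0.3},{"travel": [0,0,-2],"spin": 0,"grip": 0.3},{"travel": [0,0,-2],"spin": 0,"grip": 0.3}]}}

```text
clock: 11.73
position: [585.8, -42.9, 47.9]
tcp_rot: [-3.142, 0.0, 0.098]
force: [-0.5, -1.2, 2.0]
opening: 0.424
finger_force: 60.0
```

```bash
cat >> h.py <<'E'
def lip(fn):
    s=arm.get_state();P=arm.camera_params("wrist");im=arm.grab_frame("wrist");cv2.imwrite("pics/"+fn,im[:,:,::-1])
    print(s["position"],s["force"],s["opening"])
    X=np.array([.9952,.098,0]);m=np.array([586.5,-42.4,80])
    for nm,sg in(("far",1),("near",-1)):
        print(nm,[(d,[int(t) for t in proj("wrist",m+sg*X*d+[0,0,(d-39)*9/12 if d>27 else -9],P)]) for d in(39,27)])
    u,v=map(int,proj("wrist",m+X*39,P));print(u,v,im[v-10:v+45:2,u-2:u+3].mean((1,2)).astype(int))
E
python3 -c "
from h import *
lip('w5.png')
g=cv2.imread('pics/raw_w4.png');u,v=317,185;print(g[v-10:v+45:2,u-2:u+3].mean((1,2)).astype(int))"
```

```text
[585.7866632  -42.91228412  47.87458915] [-0.52133235 -1.24302898  2.01110615] 0.42419435912887493
far [(39, [317, 193]), (27, [317, 212])]
near [(39, [317, 338]), (27, [317, 307])]
317 193 [118  94  71  72  57  44  39  41  39  41  41  41  40  42  41  57  91  96
  97  97  96  96  96  97  96  97  95  97]
[121 119 118  90  49  47  50  63  72  87  95  96  94  94  96  95  97  95
  97  96  94  96  95  95  94  95  95  94]
```

Request:
{"api": "apply_moves", "payload": {"commands": [{"travel": [0,0,0],"spin": 0,"grip": 0.65},{"travel": [0,0,0],"spin": 0,"grip": 0.65},{"travel": [0,0,0],"spin": 0,"grip": 0.65},{"travel": [0,0,0],"spin": 0,"grip": 0.65},{"travel": [0,0,0],"spin": 0,"grip": 0.65}]}}

```text
clock: 12.2
position: [585.7, -42.8, 47.8]
tcp_rot: [-3.141, 0.0, 0.098]
force: [0.1, -0.3, 0.1]
opening: 0.646
finger_force: 0.0
```

Request:
{"api": "apply_moves", "payload": {"commands": [{"travel": [0,0,10],"spin": 0,"grip": 0.65},{"travel": [0,0,40],"spin": 0,"grip": 0.65},{"travel": [0,0,80],"spin": 0,"grip": 0.65},{"travel": [0,0,120],"spin": 0,"grip": 0.65},{"travel": [-20,0,150],"spin": 0,"grip": 0.65},{"travel": [-46,0,171],"spin": 0,"grip": 0.65},{"travel": [-46,0,171],"spin": 0,"grip": 0.65},{"travel": [-46,0,171],"spin": 0,"grip": 0.65}]}}

```text
clock: 12.87
position: [540.1, -43.0, 221.4]
tcp_rot: [3.14, -0.004, 0.097]
force: [-0.3, 0.2, -0.9]
opening: 0.651
finger_force: 0.0
```

Run:
```python
from h import *
s=arm.get_state();print(s["position"],s["tcp_rot"],s["force"],s["opening"])
P=arm.camera_params("wrist")
u,v=proj("wrist",[588,-43,80],P);print(u,v)
c=(int(u)-80,max(0,int(v)-60),int(u)+80,max(0,int(v)-60)+120);print(c)
import pickle;pickle.dump(P,open("P6.pkl","wb"))
save("wrist","w6.png",c,5)
```

```text
[540.11179821 -43.04576489 221.39431503] [ 3.13995311 -0.00427909  0.09729466] [-0.32663579  0.2217552  -0.92630897] 0.6512411449119908
322.9587757989594 142.03150529933293
(242, 82, 402, 202)
```

View pics/w6.png

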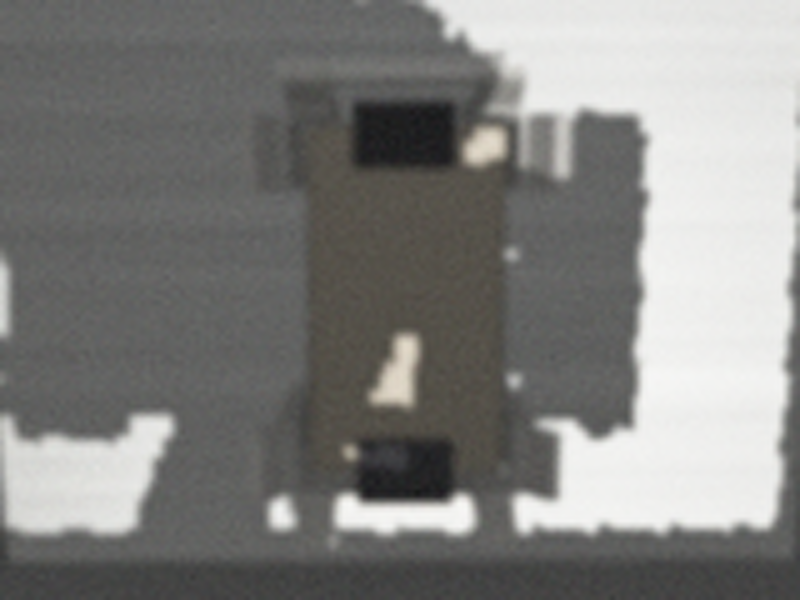

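The picture shows the block held flat, with both dark lips over its ends (crop (405,135) and (405,470)). For block two, a grasp by its long sides would put the gripper body against the bottle, so I'll take it by its ends, set it down in clear space and regrip.

Request:
{"api": "apply_moves", "payload": {"commands": [{"travel": [6,-40,5],"spin": 5,"grip": 1},{"travel": [12,-80,5],"spin": 10,"grip": 1},{"travel": [18,-120,5],"spin": 15,"grip": 1},{"travel": [24,-160,5],"spin": 20,"grip": 1},{"travel": [30,-200,5],"spin": 26.4,"grip": 1},{"travel": [36,-240,5],"spin": 26.4,"grip": 1},{"travel": [42,-280,5],"spin": 26.4,"grip": 1},{"travel": [46,-310,-15],"spin": 26.4,"grip": 1}]}}

```text
clock: 13.58
position: [587.6, -357.8, 205.2]
tcp_rot: [3.136, -0.001, 0.557]
force: [0.7, -1.4, 1.3]
opening: 0.997
finger_force: 0.0
```

Request:
{"api": "apply_moves", "payload": {"commands": [{"travel": [0,0,-30],"spin": 0,"grip": 1},{"travel": [0,0,-60],"spin": 0,"grip": 1},{"travel": [0,0,-75],"spin": 0,"grip": 1},{"travel": [0,0,-75],"spin": 0,"grip": 1},{"travel": [0,0,-75],"spin": 0,"grip": 1},{"travel": [0,0,-75],"spin": 0,"grip": 1}]}}

```text
clock: 14.08
position: [586.6, -353.2, 129.2]
tcp_rot: [3.141, -0.0, 0.559]
force: [0.0, 0.3, 0.7]
opening: 1.0
finger_force: 0.0
```

Run:
```python
from h import *
wblock("w7.png",[586,-353.5,18])
im=cv2.imread("pics/w7.png");P=arm.camera_params("wrist");u,v=map(int,proj("wrist",[586,-353.5,18],P))
print(at_z("top",490,242.4,190),at_z("side",468/1.25,175/1.25,0))
g=cv2.cvtColor(im,cv2.COLOR_BGR2GRAY)
for r in range(v-70,v+71,10): print(r,g[max(r,0),u-90:u+91:6].tolist())
```

```text
[ 586.6 -353.2  129.2] [ 3.141 -0.     0.559] [0.  0.3 0.7]
318 196 [194 130 136]
[[299.0, 324.0], [371.0, 324.0], [371.0, 360.0], [299.0, 360.0]] [ 456.5 -455.3   18. ] [76.5, 46.9] [-58.1, -145.4]
[[395.0, 244.0], [414.0, 225.0], [479.0, 288.0], [461.0, 307.0]] [ 587.3 -494.3   18. ] [25.9, 100.3] [-7.7, -101.5]
[[160.0, 288.0], [208.0, 217.0], [234.0, 234.0], [185.0, 305.0]] [ 463.4 -285.8   18. ] [96.1, 29.3] [-4.9, -95.9]
[[282.0, 176.0], [355.0, 176.0], [355.0, 216.0], [282.0, 216.0]] [ 586.1 -353.5   18. ] [67.2, 38.8] [-58.1, -146.2]
[[-0.0, 0.0], [76.0, 0.0], [76.0, 109.0], [0.0, 109.0]] [564.5 -89.3  18. ] [62.1, 85.9] [-58.7, -159.7]
[ 488.70412859 -429.3961967   190.        ] [ 482.93325739 -412.6860345     0.        ]
126 [91, 88, 81, 89, 91, 94, 85, 90, 87, 83, 83, 94, 97, 93, 89, 87, 86, 84, 94, 96, 94, 102, 91, 93, 96, 96, 91, 87, 94, 90, 91]
136 [93, 85, 93, 95, 85, 88, 106, 93, 88, 88, 88, 86, 85, 86, 93, 96, 95, 88, 81, 88, 88, 97, 96, 96, 95, 94, 92, 97, 98, 87, 88]
146 [100, 95, 95, 93, 87, 89, 91, 87, 84, 90, 91, 90, 90, 91, 88, 91, 86, 94, 98, 94, 83, 84, 86, 8
[... 1104 characters left out ...]
07, 204, 198, 197, 200, 204, 199, 192, 184, 190, 196, 194, 191, 181, 183, 184, 179, 174, 184]
236 [76, 62, 152, 201, 209, 206, 199, 198, 194, 195, 196, 191, 195, 192, 193, 205, 202, 200, 198, 200, 208, 201, 193, 186, 187, 186, 193, 186, 182, 18, 75]
246 [48, 10, 22, 49, 49, 50, 50, 197, 206, 198, 200, 190, 192, 196, 190, 192, 189, 197, 205, 204, 201, 201, 204, 207, 200, 189, 188, 182, 190, 11, 7]
256 [13, 8, 32, 165, 166, 165, 153, 189, 202, 204, 210, 208, 200, 197, 192, 193, 184, 178, 186, 192, 200, 206, 203, 202, 203, 208, 205, 198, 191, 6, 5]
266 [9, 18, 162, 162, 166, 164, 152, 180, 195, 200, 200, 198, 201, 200, 102, 99, 97, 97, 98, 96, 95, 188, 191, 202, 204, 200, 201, 204, 205, 180, 5]
```

Request:
{"api": "apply_moves", "payload": {"commands": [{"travel": [0,0,-30],"spin": 0,"grip": 1},{"travel": [0,0,-60],"spin": 0,"grip": 1},{"travel": [0,0,-90],"spin": 0,"grip": 1},{"travel": [0,0,-110],"spin": 0,"grip": 1},{"travel": [0,0,-120],"spin": 0,"grip": 1},{"travel": [0,0,-124],"spin": 0,"grip": 1},{"travel": [0,0,-124],"spin": 0,"grip": 1},{"travel": [0,0,-124],"spin": 0,"grip": 1}], "newtons": 30}}

```text
clock: 14.8
position: [587.1, -353.8, 6.9]
tcp_rot: [3.139, -0.001, 0.558]
force: [-0.4, -0.2, -0.5]
opening: 0.997
finger_force: 0.0
```

Request:
{"api": "apply_moves", "payload": {"commands": [{"travel": [0,0,0],"spin": 0,"grip": 0.6},{"travel": [0,0,0],"spin": 0,"grip": 0.6},{"travel": [0,0,0],"spin": 0,"grip": 0.6},{"travel": [0,0,0],"spin": 0,"grip": 0.6},{"travel": [0,0,0],"spin": 0,"grip": 0.6},{"travel": [0,0,0],"spin": 0,"grip": 0.6}]}}

```text
clock: 15.3
position: [586.1, -353.2, 5.7]
tcp_rot: [3.141, -0.0, 0.558]
force: [-0.3, 0.9, 4.6]
opening: 0.752
finger_force: 30.0
```

Request:
{"api": "apply_moves", "payload": {"commands": [{"travel": [0,0,40],"spin": 0,"grip": 0.6},{"travel": [0,0,80],"spin": 0,"grip": 0.6},{"travel": [0,5,120],"spin": 0,"grip": 0.6},{"travel": [0,40,140],"spin": 0,"grip": 0.6},{"travel": [0,80,140],"spin": 0,"grip": 0.6},{"travel": [-30,108,140],"spin": 0,"grip": 0.6},{"travel": [-65,128,140],"spin": 0,"grip": 0.6},{"travel": [-100,148,140],"spin": 0,"grip": 0.6}]}}

```text
clock: 15.97
position: [484.5, -202.9, 144.3]
tcp_rot: [-3.141, 0.0, 0.56]
force: [0.2, -0.6, -0.9]
opening: 0.747
finger_force: 30.0
```

Request:
{"api": "apply_moves", "payload": {"commands": [{"travel": [-35,15,0],"spin": 0,"grip": 0.6},{"travel": [-70,30,0],"spin": 0,"grip": 0.6},{"travel": [-96,35,-20],"spin": 0,"grip": 0.6},{"travel": [-96,35,-60],"spin": 0,"grip": 0.6},{"travel": [-96,35,-95],"spin": 0,"grip": 0.6},{"travel": [-96,35,-120],"spin": 0,"grip": 0.6},{"travel": [-96,35,-130],"spin": 0,"grip": 0.6},{"travel": [-96,35,-132],"spin": 0,"grip": 0.6}]}}

```text
clock: 16.63
position: [388.0, -168.6, 10.7]
tcp_rot: [-3.137, 0.002, 0.558]
force: [0.4, 0.5, -0.8]
opening: 0.746
finger_force: 30.0
```

Request:
{"api": "apply_moves", "payload": {"commands": [{"travel": [0,0,-2],"spin": 0,"grip": 0.6},{"travel": [0,0,-4],"spin": 0,"grip": 0.6},{"travel": [0,0,-4],"spin": 0,"grip": 0.6}]}}

```text
clock: 16.88
position: [390.5, -170.4, 9.4]
tcp_rot: [3.14, -0.0, 0.558]
force: [-0.6, -0.3, -0.7]
opening: 0.751
finger_force: 30.0
```

Request:
{"api": "apply_moves", "payload": {"commands": [{"travel": [0,0,-2],"spin": 0,"grip": 0.6},{"travel": [0,0,-3.5],"spin": 0,"grip": 0.6},{"travel": [0,0,-3.5],"spin": 0,"grip": 0.6},{"travel": [0,0,-3.5],"spin": 0,"grip": 0.95},{"travel": [0,0,-3.5],"spin": 0,"grip": 0.95},{"travel": [0,0,-3.5],"spin": 0,"grip": 0.95}]}}

```text
clock: 17.38
position: [390.1, -170.1, 5.6]
tcp_rot: [3.141, -0.0, 0.558]
force: [0.1, -0.5, -0.8]
opening: 0.909
finger_force: 0.0
```

Request:
{"api": "apply_moves", "payload": {"commands": [{"travel": [0,0,40],"spin": 0,"grip": 0.95},{"travel": [0,0,80],"spin": -7,"grip": 0.75},{"travel": [0,0,120],"spin": -14,"grip": 0.75},{"travel": [0,0,124],"spin": -21,"grip": 0.75},{"travel": [0,0,124],"spin": -28,"grip": 0.75},{"travel": [0,0,124],"spin": -35,"grip": 0.75},{"travel": [0,0,124],"spin": -42,"grip": 0.75},{"travel": [0,0,124],"spin": -49,"grip": 0.75}]}}

```text
clock: 18.05
position: [389.8, -169.9, 129.7]
tcp_rot: [3.141, -0.001, -0.303]
force: [-0.1, -0.2, 0.4]
opening: 0.752
finger_force: 0.0
```

Request:
{"api": "apply_moves", "payload": {"commands": [{"travel": [0,0,0],"spin": -7,"grip": 0.75},{"travel": [0,0,0],"spin": -14,"grip": 0.75},{"travel": [0,0,0],"spin": -21,"grip": 0.75},{"travel": [0,0,0],"spin": -28,"grip": 0.75},{"travel": [0,0,0],"spin": -35,"grip": 0.75},{"travel": [0,0,0],"spin": -41,"grip": 0.75},{"travel": [0,0,0],"spin": -41,"grip": 0.75},{"travel": [0,0,0],"spin": -41,"grip": 0.75}]}}

```text
clock: 18.72
position: [389.8, -169.9, 129.5]
tcp_rot: [-3.142, -0.0, -1.009]
force: [0.0, -0.1, -0.8]
opening: 0.752
finger_force: 0.0
```

Run:
```python
from h import *
wblock("w8.png",[390,-170,18])
```

```text
[ 389.8 -169.9  129.5] [-3.142 -0.    -1.009] [ 0.  -0.1 -0.8]
318 195 [ 76 127 133]
[[372.0, 243.0], [394.0, 223.0], [448.0, 286.0], [426.0, 305.0]] [ 273.7 -158.    18. ] [28.6, 90.6] [-103.6, 163.5]
[[189.0, 286.0], [243.0, 222.0], [266.0, 241.0], [212.0, 305.0]] [430.  -60.7  18. ] [92.0, 29.4] [-98.8, 168.5]
[[298.0, 157.0], [341.0, 157.0], [341.0, 229.0], [298.0, 229.0]] [ 390.2 -171.9   18. ] [38.9, 69.7] [-147.9, 123.2]
[[0.0, 301.0], [0.0, 54.0], [148.0, 54.0], [148.0, 301.0]] [587.9 -51.3  18. ] [247.3, 125.4] [-73.7, -148.3]
[[296.0, 0.0], [399.0, 0.0], [399.0, 49.0], [296.0, 49.0]] [ 446.7 -304.6   18. ] [82.3, 36.0] [-147.8, 126.0]
```

Request:
{"api": "apply_moves", "payload": {"commands": [{"travel": [0,-0.5,-30],"spin": 0,"grip": 0.75},{"travel": [0,-0.5,-60],"spin": 0,"grip": 0.75},{"travel": [0,-0.5,-90],"spin": 0,"grip": 0.75},{"travel": [0,-0.5,-110],"spin": 0,"grip": 0.75},{"travel": [0,-0.5,-120],"spin": 0,"grip": 0.75},{"travel": [0,-0.5,-124],"spin": 0,"grip": 0.75},{"travel": [0,-0.5,-126],"spin": 0,"grip": 0.75},{"travel": [0,-0.5,-126],"spin": 0,"grip": 0.75}], "newtons": 60}}

```text
clock: 19.43
position: [390.1, -170.6, 3.5]
tcp_rot: [-3.142, -0.0, -1.011]
force: [-0.6, -0.0, -0.0]
opening: 0.748
finger_force: 0.0
```

Request:
{"api": "apply_moves", "payload": {"commands": [{"travel": [0,0,0],"spin": 0,"grip": 0.3},{"travel": [0,0,0],"spin": 0,"grip": 0.3},{"travel": [0,0,0],"spin": 0,"grip": 0.3},{"travel": [0,0,0],"spin": 0,"grip": 0.3},{"travel": [0,0,0],"spin": 0,"grip": 0.3},{"travel": [0,0,0],"spin": 0,"grip": 0.3},{"travel": [0,0,0],"spin": 0,"grip": 0.3},{"travel": [0,0,0],"spin": 0,"grip": 0.3}]}}

```text
clock: 20.1
position: [390.0, -170.6, 3.8]
tcp_rot: [-3.142, -0.001, -1.012]
force: [-1.1, 0.3, 6.4]
opening: 0.42
finger_force: 60.0
```

Request:
{"api": "apply_moves", "payload": {"commands": [{"travel": [0,0,40],"spin": 0,"grip": 0.3},{"travel": [0,0,80],"spin": 0,"grip": 0.3},{"travel": [0,0,120],"spin": 7,"grip": 0.3},{"travel": [0,0,160],"spin": 14,"grip": 0.3},{"travel": [0,0,200],"spin": 21,"grip": 0.3},{"travel": [25,20,215],"spin": 28,"grip": 0.3},{"travel": [55,45,215],"spin": 35,"grip": 0.3},{"travel": [85,70,215],"spin": 42,"grip": 0.3}]}}

```text
clock: 20.77
position: [476.4, -100.3, 220.3]
tcp_rot: [3.141, -0.004, -0.276]
force: [0.6, -1.2, -0.4]
opening: 0.427
finger_force: 60.0
```

Request:
{"api": "apply_moves", "payload": {"commands": [{"travel": [30,25,0],"spin": 7,"grip": 0.3},{"travel": [60,52,0],"spin": 14,"grip": 0.3},{"travel": [65,58,0],"spin": 21.6,"grip": 0.3},{"travel": [65,58,0],"spin": 21.6,"grip": 0.3},{"travel": [65,58,0],"spin": 21.6,"grip": 0.3},{"travel": [65,58,0],"spin": 21.6,"grip": 0.3},{"travel": [65,58,0],"spin": 21.6,"grip": 0.3}]}}

```text
clock: 21.35
position: [538.9, -43.4, 218.3]
tcp_rot: [3.142, 0.001, 0.094]
force: [-0.2, 0.1, -0.8]
opening: 0.424
finger_force: 60.0
```

Run:
```python
from h import *
s=arm.get_state();P=arm.camera_params("wrist");im=arm.grab_frame("wrist");cv2.imwrite("pics/w9.png",im[:,:,::-1])
print(s["position"],s["tcp_rot"],s["force"],s["opening"])
g=cv2.cvtColor(im,cv2.COLOR_RGB2GRAY)
# follow block's front lower edge along tool axis; compare with P3 picture
o=cv2.cvtColor(cv2.imread("pics/raw_w3.png"),cv2.COLOR_BGR2GRAY)
for n,q in(("now",g),("w3",o)): print(n,q[178:205,310:330].mean(1).astype(int))
for n,q in(("now",g),("w3",o)): print(n,q[200:206,275:365].mean(0).astype(int)[::2])
# lip centroids (very dark) near expected hinge/tip
for sg in(1,-1):
    p=np.array([586.5,-42.4,76])+sg*33*np.array([.9952,.098,0]);u,v=map(int,proj("wrist",p,P))
    m=g[v-12:v+13,u-16:u+17]<35;ys,xs=np.nonzero(m);print(u,v,m.sum(),at_z("wrist",u-16+xs.mean(),v-12+ys.mean(),75.5,P) if m.sum() else "")
```

```text
[538.92815145 -43.371919   218.31173462] [3.14153126e+00 6.84346019e-04 9.36138221e-02] [-0.16081567  0.05187349 -0.84993422] 0.4238838371483966
now [ 45  46  68 116 177 222 241 238 204 132  76  59  61  61  60  62  69  76
  80  82  83  83  84  84  83  83  84]
w3 [ 49  50  49  59 108 169 191 164 101  64  61  62  62  64  70  78  82  86
  85  86  86  85  85  85  85  86  85]
now [ 77  77  77  78  83  84  86  84  83  84  83  83  83  84  84  85  85  84
  85  82  83  83  84  83  85  83  85  83  84  83  84  84  83  83  84  83
  84  83  85  83  80 103 117 118 118]
w3 [78 76 76 80 85 85 87 86 84 85 85 85 85 87 86 85 85 86 84 85 85 86 84 86
 86 86 85 86 86 86 86 85 86 84 85 85 86 85 84 85 82 79 86 87 88]
321 106 118 [620.35387239 -39.43671204  75.5       ]
322 174 10 [551.03418013 -45.45767367  75.5       ]
```

Request:
{"api": "apply_moves", "payload": {"commands": [{"travel": [30,1,-10],"spin": 0.3,"grip": 0.3},{"travel": [48,1,-40],"spin": 0.3,"grip": 0.3},{"travel": [48,1,-75],"spin": 0.3,"grip": 0.3},{"travel": [48,1,-100],"spin": 0.3,"grip": 0.3},{"travel": [48,1,-115],"spin": 0.3,"grip": 0.3},{"travel": [48,1,-118],"spin": 0.3,"grip": 0.3},{"travel": [48,1,-118],"spin": 0.3,"grip": 0.3},{"travel": [48,1,-118],"spin": 0.3,"grip": 0.3}]}}

```text
clock: 22.07
position: [588.4, -42.2, 101.7]
tcp_rot: [3.141, -0.002, 0.101]
force: [-0.4, 0.5, -0.7]
opening: 0.421
finger_force: 60.0
```

Request:
{"api": "apply_moves", "payload": {"commands": [{"travel": [0,0,0],"spin": 0,"grip": 0.3},{"travel": [0,0,0],"spin": 0,"grip": 0.3},{"travel": [0,0,0],"spin": 0,"grip": 0.3}]}}

```text
clock: 22.32
position: [588.6, -41.7, 101.8]
tcp_rot: [3.141, -0.002, 0.103]
force: [0.2, -0.2, -0.7]
opening: 0.424
finger_force: 60.0
```

Request:
{"api": "apply_moves", "payload": {"commands": [{"travel": [-2,-0.8,-4],"spin": -0.3,"grip": 0.3},{"travel": [-2,-0.8,-9],"spin": -0.3,"grip": 0.3},{"travel": [-2,-0.8,-14],"spin": -0.3,"grip": 0.3},{"travel": [-2,-0.8,-19],"spin": -0.3,"grip": 0.3},{"travel": [-2,-0.8,-24],"spin": -0.3,"grip": 0.3},{"travel": [-2,-0.8,-29],"spin": -0.3,"grip": 0.3},{"travel": [-2,-0.8,-34],"spin": -0.3,"grip": 0.3},{"travel": [-2,-0.8,-37],"spin": -0.3,"grip": 0.3}]}}

```text
clock: 22.98
position: [586.4, -42.3, 63.0]
tcp_rot: [3.141, -0.001, 0.097]
force: [1.1, -0.3, 2.7]
opening: 0.423
finger_force: 60.0
```

Request:
{"api": "apply_moves", "payload": {"commands": [{"travel": [0,0,-4],"spin": 0,"grip": 0.3},{"travel": [0,0,-8],"spin": 0,"grip": 0.3},{"travel": [0,0,-12],"spin": 0,"grip": 0.3},{"travel": [0,0,-14],"spin": 0,"grip": 0.3},{"travel": [0,0,-14],"spin": 0,"grip": 0.3},{"travel": [0,0,-14],"spin": 0,"grip": 0.3}]}}

```text
clock: 23.48
position: [585.7, -42.2, 49.2]
tcp_rot: [-3.141, 0.0, 0.098]
force: [0.7, -0.0, 1.5]
opening: 0.421
finger_force: 60.0
```

```bash
python3 -c "
from h import *
lip('w10.png')"
```

```text
[585.72127071 -42.21103546  49.17525423] [ 0.65324176 -0.01781004  1.50143204] 0.42143802604382413
far [(39, [318, 192]), (27, [318, 211])]
near [(39, [318, 336]), (27, [318, 306])]
318 192 [71 86 92 72 63 44 42 42 41 41 42 39 42 40 40 54 92 97 96 96 97 95 96 97
 96 97 97 97]
```

Request:
{"api": "apply_moves", "payload": {"commands": [{"travel": [0,0,-1.3],"spin": 0,"grip": 0.3},{"travel": [0,0,-1.3],"spin": 0,"grip": 0.3},{"travel": [0,0,-1.3],"spin": 0,"grip": 0.3},{"travel": [0,0,-1.3],"spin": 0,"grip": 0.65},{"travel": [0,0,-1.3],"spin": 0,"grip": 0.65},{"travel": [0,0,-1.3],"spin": 0,"grip": 0.65},{"travel": [0,0,-1.3],"spin": 0,"grip": 0.65},{"travel": [0,0,-1.3],"spin": 0,"grip": 0.65}]}}

```text
clock: 24.2
position: [585.6, -42.2, 47.9]
tcp_rot: [-3.141, 0.001, 0.098]
force: [-0.5, 0.5, -0.0]
opening: 0.646
finger_force: 0.0
```

Request:
{"api": "apply_moves", "payload": {"commands": [{"travel": [0,0,10],"spin": 0,"grip": 0.65},{"travel": [0,0,40],"spin": 0,"grip": 0.65},{"travel": [0,0,80],"spin": 0,"grip": 0.65},{"travel": [0,0,120],"spin": 0,"grip": 0.65},{"travel": [-20,0,150],"spin": 0,"grip": 0.65},{"travel": [-46,0,171],"spin": 0,"grip": 0.65},{"travel": [-46,0,171],"spin": 0,"grip": 0.65},{"travel": [-46,0,171],"spin": 0,"grip": 0.65}]}}

```text
clock: 24.87
position: [540.1, -42.4, 221.6]
tcp_rot: [3.14, -0.004, 0.097]
force: [0.3, -0.0, -0.7]
opening: 0.651
finger_force: 0.0
```

Request:
{"api": "apply_moves", "payload": {"commands": [{"travel": [0,0,0],"spin": 0,"grip": 0.65},{"travel": [0,0,0],"spin": 0,"grip": 0.65},{"travel": [0,0,0],"spin": 0,"grip": 0.65}]}}

```text
clock: 25.12
position: [539.7, -42.1, 217.6]
tcp_rot: [-3.141, 0.002, 0.098]
force: [-0.1, -0.1, 0.4]
opening: 0.648
finger_force: 0.0
```

Run:
```python
from h import *
import pickle
P0=pickle.load(open("P6.pkl","rb"));P=arm.camera_params("wrist");s=arm.get_state();im=arm.grab_frame("wrist")[:,:,::-1]
print(s["position"],s["tcp_rot"],s["force"],s["opening"])
o=cv2.imread("pics/raw_w6.png")
def lips(im,P):
    g=cv2.cvtColor(np.ascontiguousarray(im),cv2.COLOR_BGR2GRAY);u0,v0=map(int,proj("wrist",[586.5,-42.4,75],P))
    m=(g[v0-55:v0+56,u0-22:u0+23]<35).astype(np.uint8);n,_,st,ce=cv2.connectedComponentsWithStats(m)
    for i in range(1,n):
        if st[i,4]>40: print(st[i].tolist(),np.round(at_z("wrist",u0-22+ce[i][0],v0-55+ce[i][1],75.5,P),1))
    b=g[v0-25:v0+20,u0-30:u0+31].mean(0).astype(int);print(b.tolist())
print("ref");lips(o,P0);print("now");lips(im,P)
# drawer out check: panel/handle bystanders via top difference to t2
cv2.imwrite("pics/w11.png",im);save("top","t3.png")
```

```text
[539.72805252 -42.06981131 217.58564622] [-3.14052693e+00  2.45108574e-03  9.76126556e-02] [-0.12534753 -0.0783618   0.4264127 ] 0.6475609917483843
ref
[14, 15, 18, 11, 165] [619.8 -39.5  75.5]
[15, 84, 16, 9, 43] [551.3 -46.7  75.5]
[99, 99, 98, 98, 98, 97, 98, 98, 96, 96, 92, 84, 78, 79, 81, 81, 81, 81, 80, 81, 81, 81, 81, 83, 86, 91, 97, 102, 109, 116, 120, 119, 109, 94, 83, 81, 81, 80, 81, 81, 80, 81, 81, 81, 81, 81, 81, 81, 80, 78, 82, 94, 103, 103, 99, 98, 97, 97, 96, 98, 97]
now
[14, 15, 19, 11, 173] [620.  -39.4  75.5]
[15, 88, 17, 6, 41] [550.3 -47.5  75.5]
[100, 98, 99, 99, 98, 98, 98, 98, 98, 94, 88, 81, 79, 81, 80, 81, 81, 82, 81, 81, 81, 81, 81, 82, 85, 90, 96, 101, 108, 116, 120, 119, 111, 97, 85, 81, 81, 81, 80, 81, 81, 81, 81, 81, 81, 82, 81, 81, 80, 78, 85, 105, 121, 121, 110, 101, 98, 98, 97, 97, 97]
```

Run:
```python
from h import *
import pickle
P0=pickle.load(open("P6.pkl","rb"));P=arm.camera_params("wrist")
for n,f,Q in(("ref","raw_w6",P0),("now","w11",P)):
    g=cv2.imread(f"pics/{f}.png",0);u,v=map(int,proj("wrist",[586.5,-42.4,75],Q));print(n,u,v,g[v+15:v+50,u-6:u+7].mean(1).astype(int).tolist(),g[v-50:v-15,u-6:u+7].mean(1).astype(int).tolist())
```

```text
ref 322 143 [147, 151, 158, 155, 134, 99, 82, 78, 79, 78, 74, 62, 49, 47, 49, 50, 48, 43, 37, 35, 34, 34, 32, 55, 135, 216, 240, 241, 235, 205, 147, 107, 96, 95, 92] [106, 110, 115, 113, 101, 90, 91, 94, 83, 61, 39, 31, 29, 29, 30, 30, 29, 30, 31, 29, 32, 37, 55, 71, 82, 80, 82, 82, 82, 83, 82, 82, 81, 81, 81]
now 323 142 [159, 161, 159, 154, 139, 111, 87, 79, 78, 78, 78, 72, 57, 46, 45, 48, 52, 48, 42, 36, 34, 33, 32, 35, 73, 155, 224, 239, 237, 218, 167, 114, 97, 96, 95] [110, 115, 115, 106, 93, 91, 96, 93, 73, 44, 31, 30, 29, 30, 29, 30, 30, 30, 31, 30, 32, 43, 64, 79, 82, 82, 82, 82, 81, 82, 82, 81, 81, 81, 82]
```

Both lips show the same profile as with the first block, so the second block is held too.

```bash
python3 -c "
from workcell import arm
print(arm.hand_in())"
```

```text
the job is handed in; nothing more can be done
None
```

I pulled the drawer out to its stop, pressed both abrasive blocks under the sprung lips and handed the job in at about 25 s; the camera images show both lips back over the top block, but the hand-in returned no verdict.

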